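# Key the lap plate onto its polishing head

### The job

The round lap plate of the polishing head is sitting high because its rim notch is not over the locating pin. With a fingertip, push the upright stud on the plate round until the notch stands over the pin, then press the plate down until it is fully home on the head, and take the hand away. Do not lift the plate, and leave the jar, the tray and the wrench where they are.

Things in the scene. Friction and masses are not known exactly. Their poses are not given: they have to be found in the camera images.
- lap_hub (a point): Top centre of the steel hub boss (36 mm diameter, 8 mm above the plate's upper face) in the middle of the lap plate, on its vertical turning axis; 94 mm above the bench while the plate sits high, 82 mm when home. The plate is a round aluminium disc with a cream pad, 140 mm diameter, 14 mm thick. Site x points from hub to notch, z up. A good place to press.
- lap_notch (a point): Point in the plate's rim notch where the pin's axis must come: level with the plate's upper face, 66 mm from the turning axis. The notch is a straight radial slot through the full thickness, open at the rim, 16 mm wide, 15 mm deep; it turns with the plate.
- lap_stud (a point): Top centre of the upright steel finger stud, a cylinder 16 mm in diameter standing 26 mm above the plate's upper face, fixed to the plate 46 mm from the turning axis, diametrically opposite the notch. Pushing its side turns the plate either way. It is the tallest thing within 130 mm of the axis.
- pin_top (a point): Top centre of the fixed steel locating pin (10 mm diameter, 9.5 mm tall, tapered top) on an ear of the grey housing, 66 mm from the turning axis. The ear sticks out 23 mm beyond the plate's rim and is seen from above. With the plate high the pin top is 2.5 mm below its underside. With the notch over 3 mm off to the side the plate stops on the pin.
- lap_turn (a joint): Turn of the plate on its spindle, rad, anticlockwise positive from above: 0 and 6.283 both mean the notch is exactly over the pin. Friction about 0.12 N m (some 2.6 N at the stud); it stays where it is left.
- lap_slide (a joint): How far the plate has been pushed down its spindle, m: 0 at the start (high), 0.0025 when stopped by the pin, 0.012 fully home on the housing, negative if lifted. A snug fit: it stays at the height it is left at, and 5 to 10 N moves it down.
- jar: Loose closed jar, 60 mm diameter, 85 mm tall, standing beside the head; origin at the centre of its underside. Leave it alone.
- tray: Loose wooden tray with glass lens blanks, 130 x 100 x 28 mm, beside the head; origin at the centre of its underside. Leave it alone.
- wrench: Loose steel wrench 150 mm long lying along its x axis beside the head. Leave it alone.
Mind the look-alikes: they are no part of the job. What is shaped like the part that bears lap_hub but purple is not meant.

How it is judged:
By the outcome, as a careful person would: the job done as asked, in the order asked, and still so for the second after the job is handed in, with the robot touching nothing.
It also fails if it takes over 48 s, if anything falls off the work surface, if the arm or the gripper's body presses on something with over 40 N, if the wrist force passes 120 N, or if a joint passes its speed limit or range.

### The arm

A 6-joint arm with a two-finger parallel gripper is mounted at the origin on the work surface. World frame = base frame: x ahead of the robot, y to its left, z up, the work surface at z = 0. Lengths are in mm, angles in rad, forces in N, time in s.
With the tool pointing down it reaches from about 300 to 775 mm from the base axis. Payload 14.6 kg.
Tool frame: the origin (TCP) lies at the very end of the fingers, on their centre line; the grasp point (between the pads) lies 19 mm behind it; z points along the fingers, y is the direction in which the jaws open and shut (so a half turn about z gives the same grasp; the last joint's range is limited). The gripper opens to 94 mm and grips with 3 to 60 N. Pads are 16 mm wide; open, the fingers measure 119 mm over their backs; the gripper's body (75 mm by 177 mm) begins 78 mm behind the grasp point.
Start: joints at [1.186, 0.3, 1.521, -0, 1.321, -0.067], TCP at [171.86, 522.449, 205.446] pointing down, gripper open.
Joint ranges: [-3.03, 3.03], [-0.79, 2.21], [0.23, 2.52], [-1.04, 4.18], [0, 3.07], [-2.55, 2.55]. Speed limits (rad/s): [2.22, 2.22, 2.57, 3.14, 3.14, 3.14].

### API

Orientations are given as [roll, pitch, yaw] about the fixed x, y, z axes, in that order (R = Rz(yaw) Ry(pitch) Rx(roll)).
In Python, from rig import arm gives the robot as it stands. The module is installed in compiled form; this text tells all that it offers.
- The arm moves only by the tool jog_arm, never from a script. Its argument "rows" is a list that holds one entry, the list of rows, each a list of 7 numbers: the shift along the world's x, y, z in cm, then the turn, a rotation vector about the world's x, y, z in rad, then the opening, from 0 (shut) to 1 (fully open). In form: [[[tx, ty, tz, wx, wy, wz, hand], ...]]. A call has 1 to 8 rows; each row is the pose to reach, as a shift and turn from the pose measured when the call began; what a row does not reach only later rows make up. A row lasts 1/8 s, in which the tool goes at most 62.5 mm and 10.7 degrees, less where a joint would pass 70% of its speed; a pose out of reach is approached as far as the arm can. A call with a gripper value outside its range is refused whole. The fingers move at their own pace and stop on an object; the grip force is fixed at half the most. Time passes only in rows, so rows that repeat a pose let the fingers close. It gives the time, the measured TCP pose, the force and the opening at its end, in the units of the state.
- arm.observe(): the state, without advancing time (a new reading comes with each control period).
- arm.get_image(name): name is "scene" or "top" or "wrist"; returns a dict with "frame" (420x560x3 uint8, blue, green, red), "mtx" (3x3 intrinsics, pixels), "k1" (the pictures are not rectified: a ray, as slopes to the right and down, at radius r is drawn at 1 + k1 r^2 times it, then the intrinsics apply), "T" (4x4, takes a point from camera to world coordinates). Camera axes: x right, y down, z forward; pixel columns grow to the right and rows downward; lengths in mm; the calibration is good to about 2 mm. A picture is of the moment at which its call begins. There is no depth.
- arm.hand_in(): hands the job in, once; it reports no verdict.
Trained networks look in a picture, given as the dict that the camera call returned (one of the last four; its "shot" number tells which), for a name from the list of things; names that differ only in an ending like _2 or _b are one class to them, and where a whole thing is asked for, a point or a joint stands for the part that bears it (a point fixed in the world has none). Each returns a list of dicts, best first, with "confidence" (0 to 1); they miss things now and then, are a little off and sometimes report something else, mostly with a low value. They report only what shows in the picture. A call takes as long as a camera call. They do not tell look-alikes from the thing itself.
- arm.recognise(query, picture): "point" ([column, row] in pixels, amid what is visible of it).
- arm.masks_of(query, picture): "pixels" (420x560 bool, what is visible of it) and "point" ([column, row] in pixels, amid what is visible of it).
The state is a dict: "time": time; "joints": joint angles; "qvel": joint speeds; "joint_efforts": joint torques, N m; "position": TCP position; "eef_rot": TCP orientation; "ft_force": force on the tool from outside, world axes, zero at the start; "moment": the same for the moment, N m; "opening": finger opening in mm.
Only numpy, scipy, OpenCV 4.12 (cv2) and the standard library are available. Lean on these libraries where they do the work, as an engineer would, in place of code of your own. Each camera call takes 0.05 s, during which the arm holds its last target. There are 200 camera calls.

## Working session

There is one attempt and no reset: what is moved stays moved. The work goes in short steps, Python scripts to look and compute and a tool call to move; the robot and the scene stay as the last step left them, time stands still between calls to the robot, and variables do not carry over. Pictures are saved under pics/ and viewed, about 8 in all and at most 12, crops included, and the job is handed in when it is done.

Besides the shell and the picture viewer there is one more tool, called after ">>>" as name(argument=value, ...) on one line, values as JSON. jog_arm: Moves the arm, as the interface text tells. Its arguments: {"type":"object","properties":{"rows":{"type":"array","items":{"type":"array","items":{"type":"array","items":{"type":"number"}}}}},"required":["rows"]}

```bash
mkdir -p pics
cat > h.py <<'E'
import numpy as np, cv2
from rig import arm
def ray(p,px):
    K=p["mtx"];k=p["k1"];d=np.array([(px[0]-K[0,2])/K[0,0],(px[1]-K[1,2])/K[1,1]]);s=d.copy()
    for _ in range(20): s=d/(1+k*(s@s))
    T=np.array(p["T"]);return T[:3,3],T[:3,:3]@np.array([s[0],s[1],1])
def at(p,px,z):
    o,v=ray(p,px);return (o+v*(z-o[2])/v[2])[:2].round(1)
def proj(p,w):
    T=np.array(p["T"]);c=T[:3,:3].T@(np.array(w,float)-T[:3,3]);s=c[:2]/c[2];s=s*(1+p["k1"]*(s@s));K=p["mtx"]
    return np.array([s[0]*K[0,0]+K[0,2],s[1]*K[1,1]+K[1,2]]).round(1)
E
python3 - <<'E'
from h import *
for n in("top","scene"):
    p=arm.get_image(n);cv2.imwrite(f"pics/{n}1.png",p["frame"])
    print(n,np.array(p["T"])[:3,3].round())
    for q,z in(("lap_hub",94),("lap_notch",86),("lap_stud",112),("pin_top",69.5),("jar",40),("tray",14),("wrench",5)):
        for r in arm.recognise(q,p)[:3]: print(q,r["confidence"],np.round(r["point"]),at(p,r["point"],z))
print(arm.observe())
E
```

```text
top [425.  65. 986.]
lap_hub 0.83 [300. 220.] [487.1  40.3]
lap_hub 0.73 [150. 334.] [256.8 344.1]
lap_notch 0.69 [298. 219.] [489.1  44.2]
lap_notch 0.68 [147. 150.] [634.8 360.7]
lap_notch 0.62 [151. 334.] [254.5 345.1]
lap_stud 0.93 [297. 222.] [481.6  47. ]
lap_stud 0.58 [148. 334.] [259.6 341.4]
lap_stud 0.57 [148. 147.] [635.4 350.2]
pin_top 0.32 [298. 218.] [491.8  43.1]
jar 0.91 [204. 243.] [441.5 248.2]
tray 0.71 [380. 174.] [ 596.  -144.1]
wrench 0.78 [269. 153.] [645.5 106.8]
scene [ 940. -455.  821.]
lap_hub 0.95 [286. 130.] [269.7 342.4]
lap_hub 0.92 [276. 229.] [505.8  24.4]
lap_hub 0.68 [399. 184.] [649.2 347.4]
lap_notch 0.89 [399. 186.] [650.8 351. ]
lap_notch 0.68 [282. 130.] [253.5 343.7]
lap_notch 0.59 [278. 226.] [498.6  40.1]
lap_stud 0.94 [286. 131.] [289.3 319.2]
lap_stud 0.73 [315. 184.] [494.  190.4]
lap_stud 0.7 [275. 222.] [501.8  25.9]
pin_top 0.59 [341. 261.] [668.1  62.9]
pin_top 0.48 [258. 318.] [ 622.6 -165.4]
jar 0.89 [311. 183.] [437.2 249.9]
tray 0.78 [258. 318.] [ 599.8 -144.8]
wrench 0.64 [342. 259.] [642.1 111.9]
{'time': 0.8, 'joints': array([ 1.18639107e+00,  2.99894828e-01,  1.52100523e+00,  8.40745072e-06,
        1.32068285e+00, -6.65927660e-02]), 'qvel': array([ 0.00057193,  0.00032383, -0.00113174, -0.000872  , -0.0001243 ,
       -0.00170819]), 'joint_efforts': array([ 2.22468174e-03, -5.31624305e+01, -3.52906680e+01,  7.09928898e-02,
        2.12689955e-02, -3.51918277e-05]), 'position': array([171.86336776, 522.45108893, 205.44620411]), 'eef_rot': array([ 3.14158239e+00, -7.47969625e-06,  2.82377809e+00]), 'ft_force': array([ 0.13384265, -0.30726798,  0.82542479]), 'moment': array([-0.01682776,  0.03298773, -0.07351302]), 'opening': 94.13273872712446}
```

View pics/top1.png

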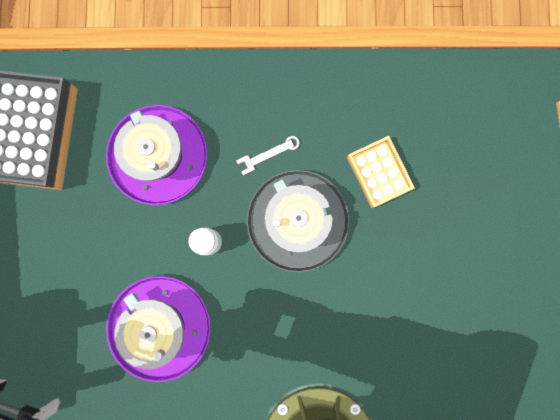

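View pics/scene1.png

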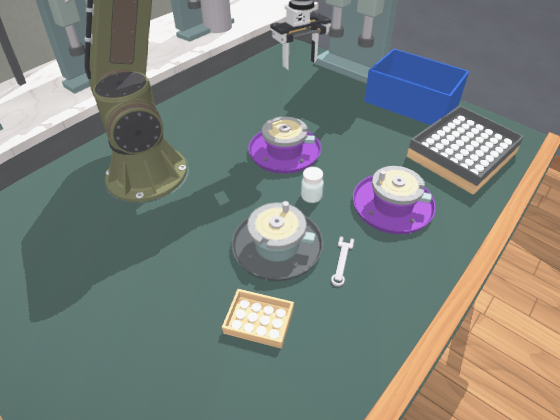

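The top view shows the grey head at about (298,218), with its stud at about (280,222), an ear at about (280,187), and a gap in the rim at about (326,212). The two purple heads are the look-alikes. I'll enlarge the grey head next.

Run:
```python
from h import *
p=arm.get_image("top");a=cv2.resize(p["frame"][170:270,245:355],None,fx=5,fy=5,interpolation=cv2.INTER_CUBIC)
s=arm.get_image("scene");b=cv2.resize(s["frame"][190:290,225:330],None,fx=2.4,fy=5*.48,interpolation=cv2.INTER_CUBIC)
c=np.zeros((500,802,3),np.uint8);c[:,:550]=a;c[:240,550:]=b[:240,:252];cv2.imwrite("pics/c.png",c[:,:800])
for px,z in(((298.5,218),94),((280,222),112),((326,212),86),((280,187),60)): print(px,at(p,px,z))
```

```text
(298.5, 218) [490.8  43.1]
(280, 222) [481.5  80.8]
(326, 212) [503.7 -14.1]
(280, 187) [560.   81.6]
```

View pics/c.png

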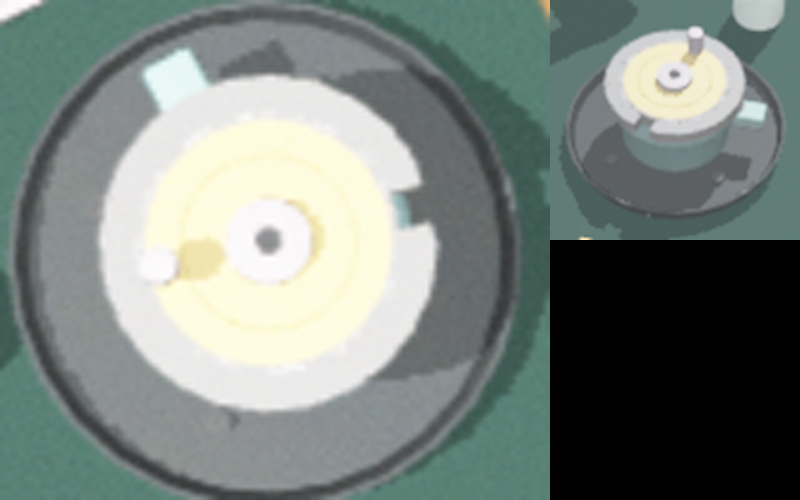

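Enlarged, hub px is about (298.6,218), stud (276.6,222.6), notch (327,211.6), and the ear's outer end (278.3,181.5). The plate needs roughly +107° anticlockwise. I'll go above it now and refine from close by.

>>> jog_arm(rows=[[[3.2, -4.8, 0.5, 0, 0, -0.1, 0.26], [6.4, -9.6, 1, 0, 0, -0.2, 0.26], [9.6, -14.4, 1.5, 0, 0, -0.3, 0.26], [12.8, -19.2, 2, 0, 0, -0.4, 0.26], [16, -24, 2.5, 0, 0, -0.5, 0.26], [19.2, -28.8, 3, 0, 0, -0.6, 0.26], [22.4, -33.6, 3.5, 0, 0, -0.7, 0.26], [25.6, -38.4, 4, 0, 0, -0.8, 0.26]]])

```text
time: 1.9
position: [428.6, 136.7, 245.9]
eef_rot: [3.141, 0.0, 2.02]
ft_force: [1.2, 0.9, 0.5]
opening: 24.8
```

>>> jog_arm(rows=[[[3, -3, 1.2, 0, 0, -0.11, 0.26], [6, -6, 2.4, 0, 0, -0.22, 0.26], [6, -6, 2.4, 0, 0, -0.22, 0.26], [6, -6, 2.4, 0, 0, -0.22, 0.26]]])

```text
time: 2.4
position: [488.2, 77.0, 269.5]
eef_rot: [3.142, -0.0, 1.801]
ft_force: [-1.0, -0.6, -0.3]
opening: 24.3
```

Run:
```python
from h import *
o=arm.observe();print(o["position"],o["eef_rot"],o["joints"].round(2),o["opening"],o["ft_force"])
p=arm.get_image("wrist");cv2.imwrite("pics/w1.png",p["frame"]);print(np.array(p["T"]).round(2))
for q,z in(("lap_hub",94),("lap_notch",86),("lap_stud",112),("pin_top",69.5)):
    for r in arm.recognise(q,p)[:2]: print(q,r["confidence"],np.round(r["point"],1),at(p,r["point"],z))
np.savez("w1.npz",T=p["T"],mtx=p["mtx"],k1=p["k1"])
```

```text
[488.17186737  77.01175169 269.52965387] [ 3.14153872e+00 -1.40291589e-04  1.80148604e+00] [ 0.08  0.13  1.58  0.    1.43 -0.15] 24.30732382712118 [-0.99016604 -0.62136047 -0.30135545]
[[ 9.7000e-01  2.2000e-01  6.0000e-02  4.7242e+02]
 [ 2.3000e-01 -9.4000e-01 -2.5000e-01  1.4921e+02]
 [-0.0000e+00  2.6000e-01 -9.7000e-01  4.4892e+02]
 [ 0.0000e+00  0.0000e+00  0.0000e+00  1.0000e+00]]
lap_hub 0.93 [279.6 212.4] [491.4  56.4]
lap_hub 0.59 [500.7   8.2] [649.2 299.2]
lap_notch 0.74 [276.1 212.9] [488.3  53. ]
lap_notch 0.63 [499.7   7.1] [651.9 303.2]
lap_stud 0.59 [277.9 211.8] [488.6  61.3]
lap_stud 0.58 [499.4   6.4] [638.6 292.7]
```

View pics/w1.png

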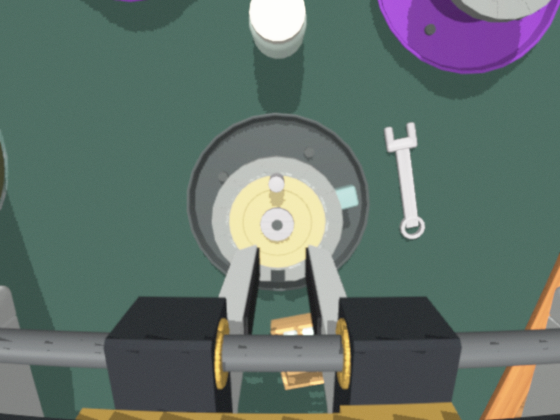

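The wrist view shows the hub at (277,225), the stud top at (277,183), the ear's outer end at about (357,195), and the notch at about (278,275) between the fingers.

Run:
```python
from h import *
w=np.load("w1.npz");t=arm.get_image("top")
for p,l in((w,[(277,225.5),(277,182.5),(278,275),(356.5,195.5)]),(t,[(298.6,218),(276.8,222.6),(327,211.6),(278.3,181.5)])):
    h=at(p,l[0],94);print(h)
    for px,z in zip(l[1:],(112,86,60)):
        q=at(p,px,z);d=q-h;print(px,q,np.hypot(*d).round(1),np.degrees(np.arctan2(d[1],d[0])).round(1))
```

```text
[491.9  42. ]
(277, 182.5) [481.2  89.5] 48.7 102.7
(278, 275) [506.5 -16.2] 60.0 -75.9
(356.5, 195.5) [572.6  86.5] 92.2 28.9
[490.8  42.9]
(276.8, 222.6) [480.3  87.2] 45.5 103.3
(327, 211.6) [504.6 -16.2] 60.7 -76.9
(278.3, 181.5) [571.9  85.3] 91.5 27.6
```

>>> jog_arm(rows=[[[-0.35, 0.5, -3, 0, 0, 0, 0.27], [-0.7, 1.0, -7, 0, 0, 0, 0.27], [-0.7, 1.0, -11, 0, 0, 0, 0.27], [-0.7, 1.0, -14, 0, 0, 0, 0.27], [-0.7, 1.0, -14.5, 0, 0, 0, 0.27], [-0.7, 1.0, -14.5, 0, 0, 0, 0.27]]])

```text
time: 3.45
position: [481.7, 87.4, 125.8]
eef_rot: [3.14, 0.0, 1.802]
ft_force: [-1.0, -0.1, 0.3]
opening: 25.5
```

Run:
```python
from h import *
o=arm.observe();print(o["position"],o["eef_rot"],o["opening"],o["ft_force"])
p=arm.get_image("wrist");cv2.imwrite("pics/w2.png",cv2.resize(p["frame"][130:370,140:420],None,fx=2.5,fy=2.5))
```

```text
[481.65070861  87.37771725 125.79330382] [3.14001033e+00 2.19313719e-04 1.80198068e+00] 25.462977627190824 [-1.01490743 -0.12309349  0.2997448 ]
```

View pics/w2.png

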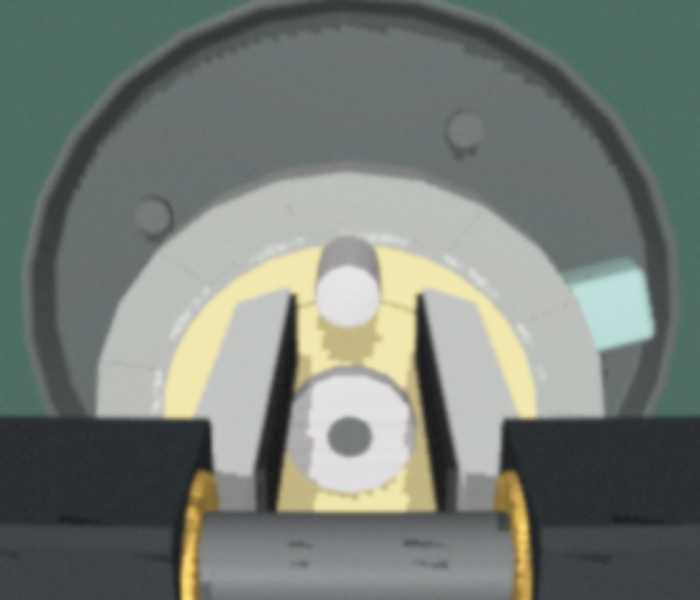

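The stud sits centred between the fingertips, which are still above it. I'll lower them and narrow the gap.

>>> jog_arm(rows=[[[0, 0, -1.5, 0, 0, 0, 0.27], [0, 0, -2.9, 0, 0, 0, 0.27], [0, 0, -2.9, 0, 0, 0, 0.22], [0, 0, -2.9, 0, 0, 0, 0.215], [0, 0, -2.9, 0, 0, 0, 0.215]]])

```text
time: 4.12
position: [481.9, 87.3, 97.4]
eef_rot: [3.139, 0.0, 1.802]
ft_force: [-0.9, -0.1, -0.4]
opening: 20.4
```

Run:
```python
from h import *
o=arm.observe();print(o["position"],o["eef_rot"],o["opening"],o["ft_force"])
c=np.array([491.3,42.4]);d=o["position"][:2]-c;print(np.hypot(*d),np.degrees(np.arctan2(d[1],d[0])))
for t in(6.5*np.arange(1,17)):
    a=np.radians(103.2+t);print(t,((c+46*np.array([np.cos(a),np.sin(a)])-o["position"][:2])/10).round(2),np.radians(t).round(3))
```

```text
[481.93376823  87.34816351  97.39895665] [3.13898575e+00 3.59111175e-04 1.80184095e+00] 20.43333139015661 [-0.90708306 -0.11103027 -0.41156543]
45.913654839804344 101.77077019706928
6.5 [-0.61 -0.16] 0.113
13.0 [-1.09 -0.37] 0.227
19.5 [-1.55 -0.62] 0.34
26.0 [-1.97 -0.93] 0.454
32.5 [-2.36 -1.28] 0.567
39.0 [-2.7  -1.68] 0.681
45.5 [-2.99 -2.11] 0.794
52.0 [-3.24 -2.57] 0.908
58.5 [-3.43 -3.05] 1.021
65.0 [-3.57 -3.55] 1.134
71.5 [-3.64 -4.07] 1.248
78.0 [-3.66 -4.59] 1.361
84.5 [-3.62 -5.11] 1.475
91.0 [-3.52 -5.62] 1.588
97.5 [-3.37 -6.12] 1.702
104.0 [-3.15 -6.6 ] 1.815
```

>>> jog_arm(rows=[[[-0.61, -0.16, 0, 0, 0, 0.113, 0.215], [-1.09, -0.37, 0, 0, 0, 0.227, 0.215], [-1.55, -0.62, 0, 0, 0, 0.34, 0.215], [-1.97, -0.93, 0, 0, 0, 0.454, 0.215], [-2.36, -1.28, 0, 0, 0, 0.567, 0.215], [-2.7, -1.68, 0, 0, 0, 0.681, 0.215], [-2.99, -2.11, 0, 0, 0, 0.794, 0.215], [-3.24, -2.57, 0, 0, 0, 0.908, 0.215]]])

```text
time: 5.12
position: [449.6, 62.0, 97.7]
eef_rot: [3.138, 0.001, 2.714]
ft_force: [0.3, 3.7, -0.3]
opening: 20.3
```

Run:
```python
from h import *
o=arm.observe();print(o["position"],o["eef_rot"],o["opening"],o["ft_force"],o["joints"].round(2))
c=np.array([491.3,42.4]);d=o["position"][:2]-c;print(np.hypot(*d),np.degrees(np.arctan2(d[1],d[0])),np.degrees(o["eef_rot"][2]))
for t in(155.2+6.5*np.arange(1,9)):
    a=np.radians(t);print(t,((c+46*np.array([np.cos(a),np.sin(a)])-o["position"][:2])/10).round(2),np.radians(t-155.2).round(3))
p=arm.get_image("wrist");cv2.imwrite("pics/w3.png",cv2.resize(p["frame"][130:370,140:420],None,fx=2.5,fy=2.5))
```

```text
[449.605072    62.00344416  97.71252974] [3.13789319e+00 6.48727724e-04 2.71364879e+00] 20.32405749982214 [ 0.31088205  3.65140084 -0.2623066 ] [ 0.05  0.21  1.9   0.    1.02 -1.09]
46.07344184797692 154.8187908043026 155.48062258678203
161.7 [-0.2  -0.52] 0.113
168.2 [-0.33 -1.02] 0.227
174.7 [-0.41 -1.54] 0.34
181.2 [-0.43 -2.06] 0.454
187.7 [-0.39 -2.58] 0.567
194.2 [-0.29 -3.09] 0.681
200.7 [-0.13 -3.59] 0.794
207.2 [ 0.08 -4.06] 0.908
```

View pics/w3.png

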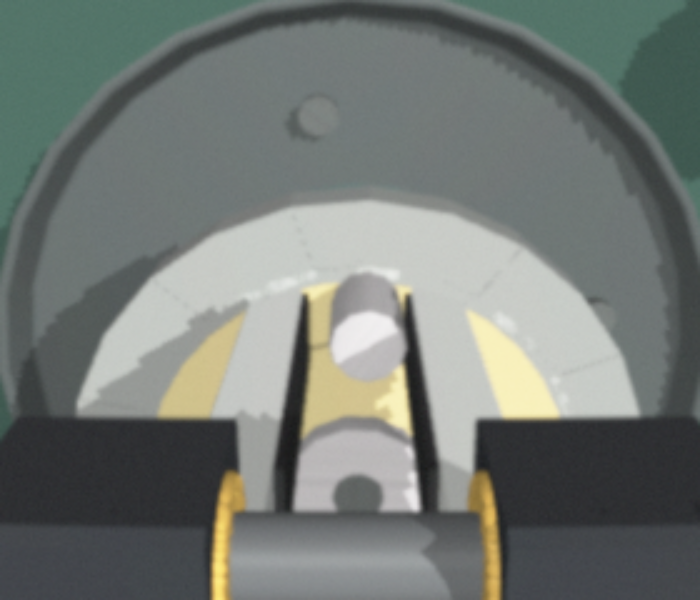

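The turn is working, with the stud against the trailing finger.

>>> jog_arm(rows=[[[-0.2, -0.52, 0, 0, 0, 0.113, 0.215], [-0.33, -1.02, 0, 0, 0, 0.227, 0.215], [-0.41, -1.54, 0, 0, 0, 0.34, 0.215], [-0.43, -2.06, 0, 0, 0, 0.454, 0.215], [-0.39, -2.58, 0, 0, 0, 0.567, 0.215], [-0.29, -3.09, 0, 0, 0, 0.681, 0.215], [-0.13, -3.59, 0, 0, 0, 0.794, 0.215], [0.08, -4.06, 0, 0, 0, 0.908, 0.215]]])

```text
time: 6.18
position: [450.7, 21.1, 98.1]
eef_rot: [3.138, 0.002, -2.654]
ft_force: [0.5, 3.9, -0.7]
opening: 20.3
```

Run:
```python
from h import *
o=arm.observe();print(o["position"],o["eef_rot"],o["opening"],o["ft_force"],o["joints"].round(2))
c=np.array([491.3,42.4]);d=o["position"][:2]-c;print(np.hypot(*d),np.degrees(np.arctan2(d[1],d[0])),np.degrees(o["eef_rot"][2]))
a=[]
for n,(r0,r1,c0,c1) in(("top",(168,268,245,355)),("scene",(190,290,225,325))):
    p=arm.get_image(n); a.append(cv2.resize(p["frame"][r0:r1,c0:c1],(400,int(400*(r1-r0)/(c1-c0))),interpolation=cv2.INTER_CUBIC))
h=min(x.shape[0] for x in a);cv2.imwrite("pics/c2.png",np.hstack([x[:h] for x in a]))
```

```text
[450.65611834  21.08504494  98.07656475] [ 3.13835705e+00  1.91446622e-03 -2.65446616e+00] 20.342119351017534 [ 0.50587798  3.90145691 -0.66562741] [-0.04  0.21  1.91  0.    1.02 -2.1 ]
45.89392579923808 -152.32604213358746 -152.08970795013656
```

View pics/c2.png

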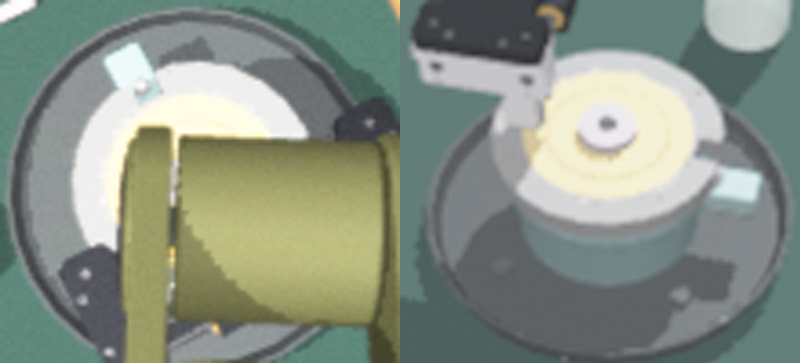

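The notch is close to the pin, which shows in the top crop at about (141,86), i.e. full-picture px (283.8,191.7). I'll fit the angle with an overlay.

Run:
```python
from h import *
p=arm.get_image("top");c=np.array([491.0,42.6])
q=at(p,(283.8,191.7),69.5);d=q-c;print("pin",q,np.hypot(*d),np.degrees(np.arctan2(d[1],d[0])))
r0,c0,f=175,268,16
def draw(im,ang,col):
    a=np.radians(ang);R=np.array([[np.cos(a),-np.sin(a)],[np.sin(a),np.cos(a)]])
    pts=[R@np.array(v)+c for v in((69.5,8),(55,8),(55,-8),(69.5,-8))]
    px=np.array([(proj(p,(*v,86))-[c0-.5,r0-.5])*f for v in pts]).astype(int)
    cv2.polylines(im,[px],False,col,1)
a=cv2.resize(p["frame"][r0:r0+35,c0:c0+25],None,fx=f,fy=f,interpolation=cv2.INTER_CUBIC);b=a.copy()
draw(b,24.5,(0,0,255));draw(b,28.5,(255,0,0));cv2.imwrite("pics/n.png",np.hstack([a,b])[:600])
```

```text
pin [548.6  73.4] 65.31768520087039 28.13440598182697
```

View pics/n.png

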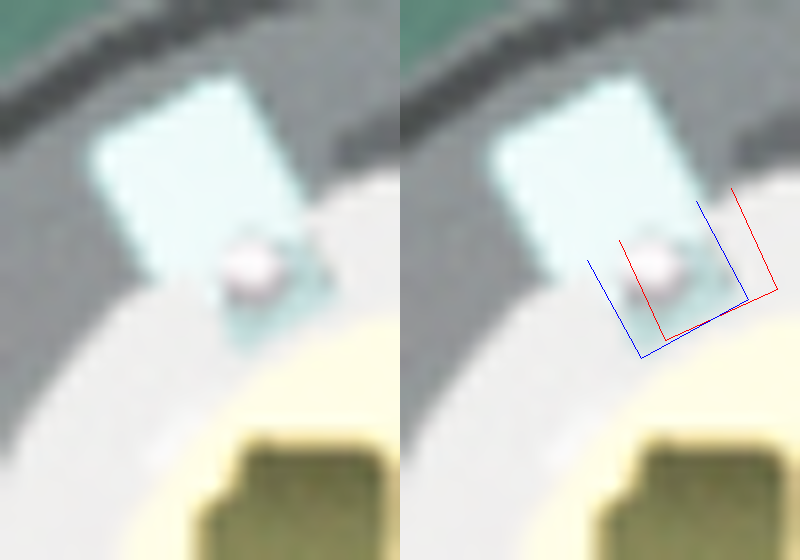

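The overlay puts the notch at about 28.8° and the pin measures about 28.1°. An edge-to-edge reading with parallax gives under 1 mm the other way. Both are inside ±3 mm, so I'll open clear of the stud, rise, shut the fingers over the hub, and press.

>>> jog_arm(rows=[[[0, 0, 0, 0, 0, 0, 0.28], [0, 0, 0, 0, 0, 0, 0.28], [0, 0, 1.5, 0, 0, 0, 0.28], [0, 0, 3.5, 0, 0, 0, 0.28], [2, 1.1, 3.5, 0, 0, 0, 0], [4.03, 2.14, 3.5, 0, 0, 0, 0], [4.03, 2.14, 2.5, 0, 0, 0, 0], [4.03, 2.14, 1.5, 0, 0, 0, 0]]])

```text
time: 7.32
position: [490.0, 42.0, 112.3]
eef_rot: [3.139, 0.001, -2.66]
ft_force: [-0.3, 0.4, -0.9]
opening: 0.5
```

>>> jog_arm(rows=[[[0, 0, -0.3, 0, 0, 0, 0], [0, 0, -0.6, 0, 0, 0, 0], [0, 0, -0.9, 0, 0, 0, 0], [0, 0, -1.2, 0, 0, 0, 0], [0, 0, -1.4, 0, 0, 0, 0], [0, 0, -1.4, 0, 0, 0, 0]]])

```text
time: 8.07
position: [490.0, 42.0, 98.2]
eef_rot: [3.138, 0.0, -2.66]
ft_force: [-0.4, -0.1, -0.1]
opening: 0.4
```

>>> jog_arm(rows=[[[0, 0, -0.2, 0, 0, 0, 0], [0, 0, -0.4, 0, 0, 0, 0], [0, 0, -0.6, 0, 0, 0, 0], [0, 0, -0.8, 0, 0, 0, 0], [0, 0, -0.9, 0, 0, 0, 0]]])

```text
time: 8.7
position: [490.0, 42.0, 89.5]
eef_rot: [3.139, 0.001, -2.66]
ft_force: [-2.0, -0.3, 6.0]
opening: 0.7
```

The tip is at 89.5 mm with 6 N, below the 91.5 mm height where the pin would stop it. The notch has taken the pin.

>>> jog_arm(rows=[[[0, 0, -0.2, 0, 0, 0, 0], [0, 0, -0.4, 0, 0, 0, 0], [0, 0, -0.6, 0, 0, 0, 0], [0, 0, -0.7, 0, 0, 0, 0], [0, 0, -0.75, 0, 0, 0, 0]]])

```text
time: 9.32
position: [490.1, 42.0, 82.2]
eef_rot: [3.139, 0.001, -2.66]
ft_force: [-2.6, -1.6, 9.4]
opening: 0.4
```

>>> jog_arm(rows=[[[0, 0, -0.1, 0, 0, 0, 0], [0, 0, -0.15, 0, 0, 0, 0], [0, 0, -0.2, 0, 0, 0, 0], [0, 0, -0.2, 0, 0, 0, 0]]])

```text
time: 9.82
position: [490.3, 42.1, 82.0]
eef_rot: [3.139, 0.001, -2.659]
ft_force: [-11.1, -0.6, 26.4]
opening: 0.2
```

It stopped hard at 82.0 mm with 26 N, so the plate is home. I'll take the hand away.

>>> jog_arm(rows=[[[0, 0, 1, 0, 0, 0, 0], [0, 0, 4, 0, 0, 0, 0], [0, 0, 9, 0, 0, 0, 0], [0, 0, 14, 0, 0, 0, 0], [-3, 4, 17, 0, 0, 0, 0], [-6, 10, 17, 0, 0, 0, 0], [-8, 16, 17, 0, 0, 0, 0], [-10, 22, 17, 0, 0, 0, 0]]])

```text
time: 10.82
position: [391.2, 258.0, 252.4]
eef_rot: [3.139, 0.002, -2.66]
ft_force: [0.6, -0.4, -0.8]
opening: 0.6
```

Run:
```python
from h import *
o=arm.observe();print(o["position"],o["ft_force"],o["time"])
a=[]
for n,(r0,r1,c0,c1) in(("top",(130,280,180,430)),("scene",(170,320,200,400))):
    p=arm.get_image(n); a.append(cv2.resize(p["frame"][r0:r1,c0:c1],(400,300),interpolation=cv2.INTER_CUBIC))
cv2.imwrite("pics/end.png",np.hstack(a))
```

```text
[391.24139774 257.99682869 252.39882202] [ 0.6205403  -0.40090686 -0.7579105 ] 10.825
```

View pics/end.png

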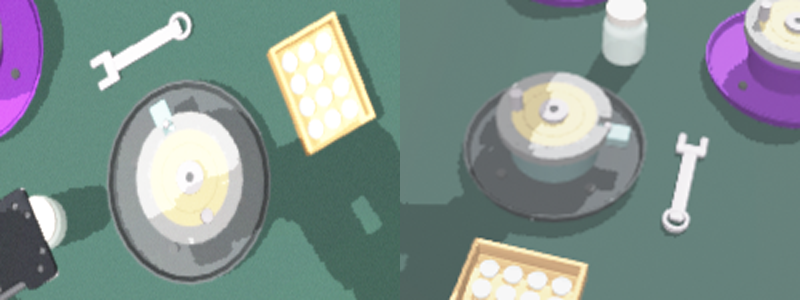

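The plate sits low with the notch at the ear, and the jar, tray and wrench look undisturbed. I'll hand in.

```bash
python3 -c "
from rig import arm
print(arm.hand_in())"
```

```text
the job is handed in; nothing more can be done
None
```

The lap plate on the grey head is home, and I handed the job in at about 11 s. I straddled the stud with the fingertips and pushed it about 105° anticlockwise. I then opened clear, shut the fingers over the hub, pressed straight down and moved the arm away.

- **Press:** the tip passed the 91.5 mm pin-stop height with only 6 N. It stopped at z = 82.0 mm with 26 N, which matches the given home height.
- **Final pictures:** the plate sits low with the notch at the ear, and the jar, tray and wrench look unmoved. The final wrist force was about 1 N, so the hand touches nothing.
- **Disagreement:** before pressing, the overlay and the edge-to-edge reading differed on the notch angle by about 1.5 mm. A third estimate, from the tool position, put the notch about 3° short of the pin. I trusted the image, and the free drop past the pin confirmed it.

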